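Seat the mould block in the press and close its clamp

ROBOT

A 7-joint arm with a two-finger parallel gripper is mounted at the origin on the work surface. World frame = base frame: x ahead of the robot, y to its left, z up, the work surface at z = 0. Lengths are in mm, angles in rad, forces in N, time in s.
With the tool pointing down it reaches from about 400 to 900 mm from the base axis. Payload 5.5 kg.
Tool frame: the origin (TCP) lies at the very end of the fingers, on their centre line; the grasp point (between the pads) lies 19 mm behind it (grip_depth is the distance from the TCP to the grasp point, in mm); z points along the fingers, y is the line along which they close (so a half turn about z gives the same grasp; the last joint's range is limited). The gripper opens to 92 mm and grips with 3 to 60 N. Pads are 19 mm wide; open, the fingers measure 130 mm over their backs; the gripper's body (75 mm by 190 mm) begins 47 mm behind the grasp point.
Start: joints at [1.456, 0.501, -0.427, 1.55, 0.221, 1.138, -0.21], TCP at [239.802, -604.148, 226.729] pointing down, gripper open.
Joint ranges: [-2.88, 2.88], [-0.31, 2.03], [-1.54, 1.56], [0.2, 2.42], [-1.41, 4.55], [0.19, 2.02], [-2.57, 2.57]. Speed limits (rad/s): [2.57, 2.57, 3.14, 3.14, 3.14, 3.14, 3.14].

INTERFACE

Orientations are given as a unit quaternion [x, y, z, w].
In Python, from rig import observe, get_image, get_calibration, sign_off, grip_depth gives the robot as it stands. The module is installed in compiled form; this text tells all that it offers.
- The arm moves only by the tool drive_tool, never from a script. Its argument "moves" is a list of rows, each a list of 3 entries, a list of its own where there are three numbers: the turn, a rotation vector about the tool's x, y, z in degrees, then the shift along the tool's x, y, z in mm, then the opening, from -1 (shut) to 1 (fully open). A call has exactly 8 rows; each row is the pose to reach, as a shift and turn from the pose commanded when the call began, along the tool's axes at that moment; what a row does not reach only later rows make up. A row lasts 1/12 s, in which the tool goes at most 41.7 mm and 7.16 degrees, less where a joint would pass 70% of its speed; a pose out of reach is approached as far as the arm can. A call with a gripper value outside its range is refused whole. The fingers move at their own pace and stop on an object; the grip force is fixed at half the most. Time passes only in rows, so rows that repeat a pose let the fingers close, or fill a call up. It gives the time, the measured TCP pose, the force, the opening and the grip force at its end, in the units of the state.
- observe(): the state, without advancing time (a new reading comes with each control period).
- get_image(name): name is "scene" or "top" or "wrist"; returns (picture, depth): 420x560x3 uint8, red, green, blue; 420x560 float32, mm along the optical axis (not along the pixel's ray), 0 where there is no reading.
- get_calibration(name): a dict with "intrinsics" (3x3 intrinsics, pixels), "R" (3x3) and "t" (3): a world point X has camera coordinates R X + t; the wrist camera has in their place "mount" (4x4, takes a point from camera to tool coordinates, whose origin is the TCP and whose axes are the flange's). Camera axes: x right, y down, z forward; pixel columns grow to the right and rows downward; lengths in mm; the calibration is good to about 2 mm. The wrist camera is an equidistant fisheye: a pixel r from the principal point sees the ray r / f radians off the axis. A picture is of the moment at which its call begins: read the wrist's pose just before it. get_calibration takes no time and is no camera call.
- sign_off(): hands the job in; it is judged then, once.
The state is a dict: "time": time; "q": joint angles; "qd": joint speeds; "joint_efforts": joint torques, N m; "position": TCP position; "eef_rot": TCP orientation; "force": force on the tool from outside, world axes, zero at the start; "torque": the same for the moment, N m; "width": finger opening in mm; "grasp_force": force on a finger pad.
Only numpy, scipy, OpenCV 4.12 (cv2) and the standard library are available. Lean on these libraries where they do the work, as an engineer would, in place of code of your own. Each camera call takes 0.05 s, during which the arm holds its last target. There are 200 camera calls.

TASK

Set the grooved wooden mould block in the nest of the little press and feel whether it sits fully down: its slot must drop over the cross key on the nest floor, so while it still stands proud, shift it gently along the nest until it goes home. Only then swing the hinged clamp down until its pad rests on the block, and let go. Do not force anything (20 N is plenty) and leave the other things on the bench as they are.

Things in the scene. Friction and masses are not known exactly. Their poses are not given: they have to be found in the camera images.
- block_center (a point): centre (22 mm above the underside) of the loose mould block: dark wood, 110 mm (its x) by 52 mm (its y) by 44 mm high, about 0.2 kg, grooves across its top, lying upright on the bench. Across the middle of its underside, along y, runs a slot 12.5 mm wide and 11 mm deep. It may be set in either way round (half a turn is the same).
- press: fixed press: light wooden board 215 x 110 mm, 30 mm thick. Origin: underside of the board below the nest's centre, up to 8 mm below the bench top; x along the nest towards the hinge, z up. Four steel guides stand near the board's corners (36 to 52 mm along x), 2.5 mm clear of the block's long sides, upright 14 mm, then flared to 25 mm; the ends and the middle of the sides are open.
- nest (a point): centre of the nest floor (the board's top, 30 mm above the press's origin, same axes); the block's long side lies along x. A steel cross key (along y, 8 mm wide, 9 mm high) is locked on the floor, up to 11 mm either way along x from this point, differing each time. Home: slot over the key, underside on the floor, firm stop. Off the key the block stands about 9 mm proud.
- clamp (a joint): clamp angle: 0 when level with its pad just touching a block that is fully home, growing as it opens; starts at 1.48 to 1.65 (about upright). The hinge is stiff (0.25 N m) and stays where it is left. Its line runs along the press's y, 105 mm along +x from the nest centre and 60 mm above the nest floor.
- clamp_bar (a point): centre of the round steel cross bar (16 mm thick, 70 mm long, along y) at the clamp's free end, 125 mm from the hinge line. Arm 26 mm wide, 12 mm thick, 6 mm either side of the line from hinge to bar; pad 100 mm from the hinge. Close it by pushing with closed fingers on its back: the face away from the nest when open, on top when shut.
- glue: bystander: white glue bottle, 44 mm across, 120 mm high, standing; origin at its underside
- dibber: bystander: small turned wooden hand tool standing upright, 30 mm across, 75 mm high; origin at its underside
- cap: bystander: orange screw cap lying flat, 36 mm across, 14 mm high; origin at its underside
Things that resemble listed ones, but are neither listed nor needed, are in the scene too. What is shaped like the part that bears block_center but purple or red is not meant.

How it is judged:
By the outcome, as a careful person would: the job done as asked, in the order asked, and still so for the second after the job is handed in, with the robot touching nothing.
It also fails if it takes over 72 s, if anything falls off the work surface, if the arm or the gripper's body presses on something with over 40 N, if the wrist force passes 120 N, or if a joint passes its speed limit or range.

## Working session

There is one attempt and no reset: what is moved stays moved. The work goes in short steps, Python scripts to look and compute and a tool call to move; the robot and the scene stay as the last step left them, time stands still between calls to the robot, and variables do not carry over. Pictures are saved under pics/ and viewed, at most 10 in all, crops included, and the job is handed in when it is done.

Besides the shell and the picture viewer there is one more tool, called after ">>>" as name(argument=value, ...) on one line, values as JSON. drive_tool: Moves the arm, as the interface text tells. Its arguments: {"type":"object","properties":{"moves":{"type":"array","items":{"type":"array"}}},"required":["moves"]}

```bash
mkdir -p pics
cat > h.py <<'E'
import numpy as np,cv2
from rig import *
from scipy.spatial.transform import Rotation as Ro
def cloud(name):
    im,d=get_image(name);c=get_calibration(name);K=c["intrinsics"]
    v,u=np.mgrid[:420,:560]
    P=np.stack([(u-K[0][2])/K[0][0]*d,(v-K[1][2])/K[1][1]*d,d],-1)
    W=(P-np.array(c["t"]))@np.array(c["R"])
    W[d==0]=np.nan
    return im,d,W
def save(n,im): cv2.imwrite(f"pics/{n}.png",cv2.cvtColor(im,cv2.COLOR_RGB2BGR))
E
python3 - <<'E'
from h import *
print(observe())
a=[]
for n in ("scene","top"):
    im,d,W=cloud(n); np.savez(f"{n}.npz",im=im,W=W); save(n,im); print(n,(d>0).mean(), get_calibration(n))
E
```

```text
{'time': 0.0, 'q': array([ 1.45619906,  0.50187141, -0.42679386,  1.55151024,  0.22079624,
        1.13831529, -0.21030982]), 'qd': array([-0.00052461, -0.00107137, -0.00047282, -0.00128448, -0.00150825,
        0.00046054, -0.00026685]), 'joint_efforts': array([-2.83478776e-04, -5.66588187e+01, -5.81631660e+00, -2.79116786e+01,
       -6.85038976e-02,  3.05426843e-02,  2.20726820e-04]), 'position': array([ 239.45557361, -603.48366854,  225.63878199]), 'eef_rot': array([ 9.82205704e-01,  1.87805512e-01, -1.59133696e-04, -1.01002137e-03]), 'force': array([-0.53421995,  0.45325784,  0.11536064]), 'torque': array([-0.00724957, -0.04480483, -0.00519609]), 'grasp_force': 0.0, 'width': 91.938054730701}
scene 0.9959651360544217 {'intrinsics': array([[499.38997472,   0.        , 281.8673056 ],
       [  0.        , 499.38997472, 207.6406615 ],
       [  0.        ,   0.        ,   1.        ]]), 'R': array([[-0.2862271 ,  0.95806336, -0.01373488],
       [ 0.67671956,  0.19198433, -0.71076906],
       [-0.67832491, -0.21273603, -0.70329133]]), 't': array([ 181.76268713, -292.22458713, 1412.35061182])}
top 0.9959736394557823 {'intrinsics': array([[481.1800331 ,   0.        , 279.32116963],
       [  0.        , 481.1800331 , 207.68493586],
       [  0.        ,   0.        ,   1.        ]]), 'R': array([[ 0.02697949, -0.99955728,  0.01254391],
       [-0.99599544, -0.02794909, -0.08492305],
       [ 0.08523605, -0.0102025 , -0.99630855]]), 't': array([-72.18502042, 532.68511724, 947.84722543])}
```

View pics/top.png

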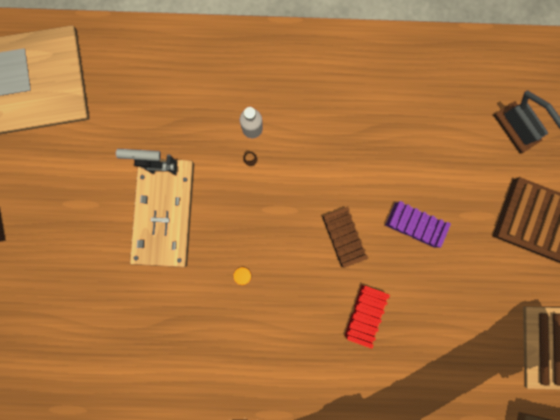

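View pics/scene.png

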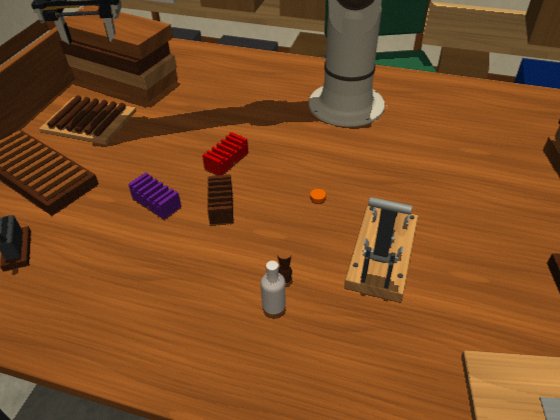

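The top view shows the dark block at (344,237). The press is at (161,213) with its hinge at the far end and its clamp upright, and the key is near (160,220). The glue bottle is at (251,122), the dibber at (250,158) and the cap at (242,276).

Run:
```python
from h import *
z=np.load("top.npz");im,W=z["im"],z["W"]
def roi(x0,x1,y0,y1):
    m=np.zeros((420,560),bool);m[y0:y1,x0:x1]=1;return m
def rect(m,n):
    p=W[m];h=np.nanmedian(p[:,2]);r=cv2.minAreaRect(p[:,:2].astype(np.float32));print(n,len(p),"z",np.nanpercentile(p[:,2],[2,50,98]).round(1),"rect",np.round(r[0],1),np.round(r[1],1),round(r[2],2));return r
Z=W[...,2]
print("bench z near press",np.nanmedian(Z[200:250,200:225]),"near block",np.nanmedian(Z[200:230,280:310]))
rect(roi(310,380,195,280)&(Z>37),"block")
g=im.astype(int)
m=roi(115,205,155,275)&(Z>12)&(Z<32)
rect(m,"board")
light=m&(g[...,0]>150)&(g[...,2]>60)
rect(light,"light")
for n,r in dict(glue=(235,268,100,140),cap=(228,258,260,292),dib=(240,262,145,170)).items():
    k=roi(*r)&(Z>8);print(n,np.nanmean(W[k],0).round(1),np.nanmax(Z[k]))
k=roi(110,185,140,180)&(Z>80);rect(k,"clamp high")
k=roi(110,185,140,180)&(Z>130);rect(k,"bar")
big=cv2.resize(im[140:275,100:210],None,fx=5,fy=4.4,interpolation=cv2.INTER_CUBIC)
save("press",cv2.resize(im[140:275,100:210],None,fx=4.4,fy=4.4,interpolation=cv2.INTER_CUBIC))
```

```text
bench z near press 0.32856500577566017 near block 0.20318646831773668
block 742 z [39.  44.  47.6] rect [ 479.8 -189.5] [109.8  52.6] 22.15
board 5203 z [21.9 26.8 30.5] rect [520.5 179. ] [111.6 215. ] 88.37
light 4924 z [23.2 26.9 30.4] rect [520.5 179.4] [110.6 215. ] 88.45
glue [692.8   1.8  78.4] 123.47123304926544
cap [396.5  13.5  14. ] 19.078513212604243
dib [630.    4.   30.6] 72.00537289642295
clamp high 834 z [ 88.3 210.3 221.4] rect [598.2 176.4] [35. 69.] 17.74
bar 600 z [138.8 216.6 221.7] rect [595.9 177.1] [70.1 23.9] 87.72
```

View pics/press.png

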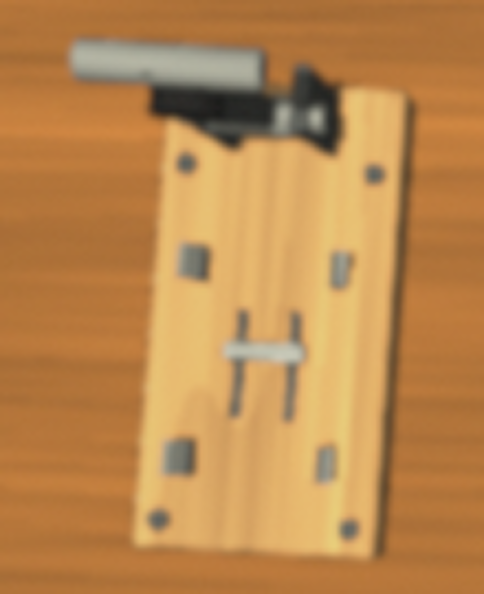

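The crop shows four guides, at (193,262), (341,270), (179,457) and (326,464). The key is at (264,352), and the cross bar is at (168,62).

Run:
```python
from h import *
z=np.load("top.npz");im,W=z["im"],z["W"];g=im.astype(int)
Z=W[...,2]
c=get_calibration("top");K=np.array(c["intrinsics"]);R=np.array(c["R"]);t=np.array(c["t"]);C=-R.T@t
def ray(u,v,h):
    d=R.T@np.linalg.inv(K)@[u,v,1];return C+d*(h-C[2])/d[2]
P=[]
for cx,cy in [(193,262),(341,270),(179,457),(326,464)]:
    u,v=100+cx/4.4,140+cy/4.4;v0,u0=int(v)-6,int(u)-6
    s=np.zeros((420,560),bool);s[v0:v0+13,u0:u0+13]=1
    hi=s&(Z>37);gr=s&(g.max(-1)-g.min(-1)<35)
    print("hi",hi.sum(),np.nanmean(W[hi],0).round(1) if hi.any() else 0,"grey",gr.sum(),W[gr].mean(0).round(1),"ray@mid",ray(u,v,45)[:2].round(1))
    P.append(np.nanmean(W[gr],0)[:2])
P=np.array(P);print("centre",P.mean(0)); d=P[0]+P[1]-P[2]-P[3];print("yaw",np.degrees(np.arctan2(d[1],d[0])),np.linalg.norm(d)/2, np.linalg.norm(P[0]-P[1]))
s=np.zeros((420,560),bool);s[214:226,148:172]=1
k=s&(g.min(-1)>130)&(g.max(-1)-g.min(-1)<50);print("key",k.sum(),W[k].mean(0).round(1))
# board long edges
m=np.zeros((420,560),bool);m[180:262,115:205]=1;m&=(Z>20)&(Z<34)
L=[];Rr=[]
for v in range(182,258):
    u=np.where(m[v])[0];L.append(ray(u.min()-.5,v,27));Rr.append(ray(u.max()+.5,v,27))
for e in (L,Rr):
    e=np.array(e);p=np.polyfit(e[:,0],e[:,1],1);print("edge slope deg",np.degrees(np.arctan(p[0])),"y at 510",np.polyval(p,510))
o=observe();print(Ro.from_quat(o["eef_rot"]).as_matrix().round(3))
```

```text
hi 56 [542.6 210.8  45.9] grey 38 [542.2 210.1  45.3] ray@mid [541.2 209.7]
hi 33 [540.5 144.8  48.2] grey 19 [540.2 143.7  49.9] ray@mid [539.5 143.5]
hi 47 [454.6 213.3  47. ] grey 36 [454.8 212.2  44.8] ray@mid [454.1 211.4]
hi 30 [453.1 146.7  49.3] grey 13 [453.2 146.1  51.3] ray@mid [452.8 146.3]
centre [497.6097437  178.02749513]
yaw -1.4396132071795629 87.23273781536153 66.40606062544929
key 70 [503.1 178.3  35.3]
edge slope deg -1.5386125252647307 y at 510 233.57422966376174
edge slope deg -1.6595113393068233 y at 510 123.21375556403054
[[ 0.929  0.369 -0.001]
 [ 0.369 -0.929  0.002]
 [ 0.    -0.002 -1.   ]]
```

>>> drive_tool(moves=[[[0,0,-0.5],[40,-32,5],1],[[0,0,-0.5],[376,-297,80],1],[[0,0,-0.5],[376,-297,80],1],[[0,0,-0.5],[376,-297,80],1],[[0,0,-0.5],[376,-297,80],1],[[0,0,-0.5],[376,-297,80],1],[[0,0,-0.5],[376,-297,80],1],[[0,0,-0.5],[376,-297,80],1]])

```text
time: 0.77
position: [404.7, -317.6, 172.4]
eef_rot: [0.981, 0.192, -0.0, -0.0]
force: [1.1, -0.7, -1.1]
width: 91.8
grasp_force: 0.0
```

>>> drive_tool(moves=[[[0,0,0],[30,-23,6],1],[[0,0,0],[60,-45,15],1],[[0,0,0],[88,-67,30],1],[[0,0,0],[106,-81,40],1],[[0,0,0],[114,-87,50],1],[[0,0,0],[118,-90,56],1],[[0,0,0],[118,-90,60],1],[[0,0,0],[118,-90,60],1]])

```text
time: 1.43
position: [478.7, -192.1, 111.9]
eef_rot: [0.981, 0.192, -0.001, -0.0]
force: [-0.6, 0.8, -0.8]
width: 91.9
grasp_force: 0.0
```

```bash
cat >> h.py <<'E'
def wrist():
    o=observe();im,d=get_image("wrist");c=get_calibration("wrist");K=np.array(c["intrinsics"]);M=np.array(c["mount"])
    v,u=np.mgrid[:420,:560].astype(float);x=(u-K[0,2])/K[0,0];y=(v-K[1,2])/K[1,1];r=np.hypot(x,y)+1e-9
    s=np.tan(np.minimum(r,1.5))/r   # depth along axis
    P=np.stack([x*s*d,y*s*d,d],-1)@M[:3,:3].T+M[:3,3]
    W=P@Ro.from_quat(o["eef_rot"]).as_matrix().T+o["position"]; W[(d==0)|(r>1.4)]=np.nan
    return o,im,P,W
E
python3 - <<'E'
from h import *
o,im,P,W=wrist();save("w1",im);np.savez("w1.npz",im=im,P=P,W=W)
print(o["position"].round(1),Ro.from_quat(o["eef_rot"]).as_matrix()[:,0].round(4))
Z=W[...,2];g=im.astype(int)
m=(abs(Z-44)<6)&(abs(W[...,0]-480)<75)&(abs(W[...,1]+189)<60)&(abs(P[...,2])>20)
n,l,s,_=cv2.connectedComponentsWithStats(m.astype(np.uint8))
for i in range(1,n):
    if s[i,4]>300:
        q=l==i;r=cv2.minAreaRect(W[q][:,:2].astype(np.float32));print(s[i],np.round(r[0],1),np.round(r[1],1),r[2],g[q].mean(0).round())
E
```

```text
[ 478.7 -192.1  111.9] [ 0.9264  0.3765 -0.0017]
[ 233  142   75   14 1031] [ 526.3 -169.3] [ 9.4 51.8] 22.15833282470703 [84. 50. 28.]
[234 164  74  11 729] [ 513.  -175.1] [ 6.7 51.6] 22.30534553527832 [73. 44. 26.]
[235 187  72  12 791] [ 496.6 -181.7] [ 7.  51.1] 22.240631103515625 [71. 43. 25.]
[236 211  70  12 808] [ 480.  -188.5] [ 7.3 51.2] 22.293853759765625 [70. 43. 25.]
[237 234  69  12 816] [ 463.3 -195.5] [ 7.7 51.2] 22.55065155029297 [74. 45. 25.]
[238 255  67  13 778] [ 446.4 -202. ] [ 7.7 51.3] 22.011066436767578 [84. 50. 28.]
[238 270  67   7 390] [ 436.6 -206.3] [ 2.9 51.6] 22.026721954345703 [73. 45. 26.]
```

View pics/w1.png

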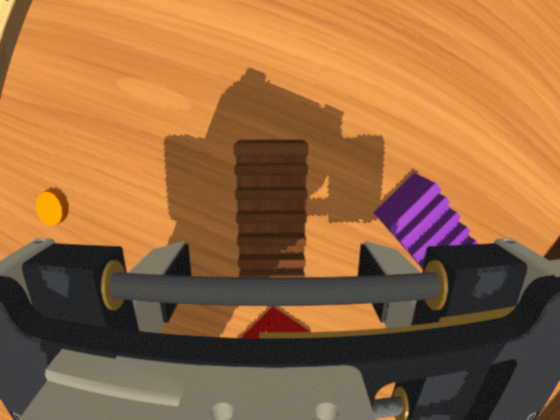

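>>> drive_tool(moves=[[[0,0,0],[1,-1.5,15],1],[[0,0,0],[2.4,-2.8,40],1],[[0,0,0],[2.4,-2.8,65],1],[[0,0,0],[2.4,-2.8,85],1],[[0,0,0],[2.4,-2.8,97],1],[[0,0,0],[2.4,-2.8,103],1],[[0,0,0],[2.4,-2.8,104],0.3],[[0,0,0],[2.4,-2.8,104],-0.2]])

```text
time: 2.15
position: [481.3, -188.7, 9.3]
eef_rot: [0.981, 0.192, 0.0, 0.0]
force: [-0.1, -1.0, 0.4]
width: 83.2
grasp_force: 0.0
```

>>> drive_tool(moves=[[[0,0,0],[0,0,0],-1],[[0,0,0],[0,0,0],-1],[[0,0,0],[0,0,0],-1],[[0,0,0],[0,0,0],-1],[[0,0,0],[0,0,0],-1],[[0,0,0],[0,0,0],-1],[[0,0,0],[0,0,0],-1],[[0,0,0],[0,0,0],-1]])

```text
time: 2.82
position: [481.3, -188.3, 9.3]
eef_rot: [0.981, 0.192, 0.0, 0.0]
force: [-0.7, -0.1, 6.3]
width: 51.9
grasp_force: 30.0
```

>>> drive_tool(moves=[[[0,0,0],[0,0,-25],-1],[[0,0,0],[0,0,-60],-1],[[0,0,2],[6,-12,-90],-1],[[0,0,5],[20,-42,-100],-1],[[0,0,9],[38,-78,-100],-1],[[0,0,14],[55,-114,-100],-1],[[0,0,19],[72,-150,-100],-1],[[0,0,23.7],[90,-186,-100],-1]])

```text
time: 3.48
position: [493.4, 19.5, 108.7]
eef_rot: [1.0, -0.016, -0.0, 0.0]
force: [1.6, -0.7, -1.9]
width: 51.7
grasp_force: 30.0
```

>>> drive_tool(moves=[[[0,0,0],[1,-36,0],-1],[[0,0,0],[3,-70,0],-1],[[0,0,0],[5,-102,0],-1],[[0,0,0],[6,-130,0],-1],[[0,0,0],[6.7,-148,0],-1],[[0,0,0],[6.7,-156,0],-1],[[0,0,0],[6.7,-159,0],-1],[[0,0,0],[6.7,-159,0],-1]])

```text
time: 4.15
position: [504.7, 176.5, 108.4]
eef_rot: [1.0, -0.013, -0.0, 0.0]
force: [0.2, -0.6, -2.8]
width: 51.6
grasp_force: 30.0
```

Run:
```python
from h import *
o,im,P,W=wrist();save("w2",im);np.savez("w2.npz",im=im,P=P,W=W)
m=Ro.from_quat(o["eef_rot"]).as_matrix();print(o["position"].round(1),o["force"].round(1),o["torque"].round(2),m.round(4)[:,0],m.round(4)[:,2])
```

```text
[504.7 176.5 108.4] [ 0.2 -0.6 -2.8] [0.04 0.03 0.03] [ 9.996e-01 -2.650e-02 -9.000e-04] [-1.e-03 -7.e-04 -1.e+00]
```

View pics/w2.png

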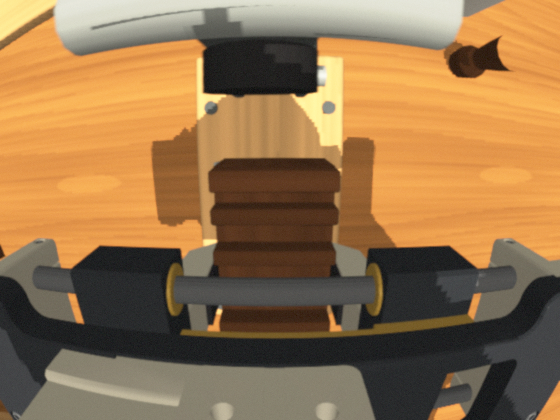

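The wrist view shows the held block at columns 212–338 (its end at row 160). The board is beyond it at columns 200–342, and the clamp is upright at the top. Next I'll compare the two centre lines.

Run:
```python
from h import *
z=np.load("w2.npz");im,P,W=z["im"],z["P"],z["W"];Z=W[...,2]
print("mount",np.array(get_calibration("wrist")["mount"]).round(2)[:3,3])
L=[];R=[]
for v in range(70,150,3):
    q=np.where((abs(Z[v]-27)<5)&(np.arange(560)>180)&(np.arange(560)<360))[0]
    if len(q)>10:
        a,b=P[v,q.min()],P[v,q.max()]
        if abs(abs(a[1]-b[1])-110)<4: L.append(a);R.append(b)
L=np.array(L);R=np.array(R);c=(L+R)/2
p=np.polyfit(c[:,0],c[:,1],1);print(len(c),"board centre slope deg",np.degrees(p[0]),"tool y at x=0",p[1],"floor z",np.nanmedian(Z[(abs(Z-27)<5)]))
m=(P[...,2]<-25)&(P[...,2]>-45)&(abs(P[...,1])<32)&(abs(P[...,0])<65)&(np.arange(420)[:,None]<235)&(np.arange(420)[:,None]>150)
q=P[m];print("block x max",np.percentile(q[:,0],99.5),"z",np.median(q[:,2]))
cc=[]
for v in range(165,230,4):
    k=np.where(m[v])[0]
    if len(k)>60: cc.append((P[v,k,0].mean(),(P[v,k[0],1]+P[v,k[-1],1])/2,abs(P[v,k[0],1]-P[v,k[-1],1])))
cc=np.array(cc);s=abs(cc[:,2]-52)<1.5;p=np.polyfit(cc[s,0],cc[s,1],1);print("block slope",np.degrees(p[0]),"y0",p[1],s.sum())
```

```text
mount [  71.66   -0.28 -159.32]
27 board centre slope deg 0.001685920845370492 tool y at x=0 -3.794377765304331 floor z 27.937583405119405
block x max 53.387985817480384 z -35.60376707706452
block slope -0.1258810026175997 y0 -0.09974692231099894 10
```

>>> drive_tool(moves=[[[0,0,0],[0,-1,8],-1],[[0,0,0],[0,-3,20],-1],[[0,0,0],[0,-3,32],-1],[[0,0,0],[0,-3,42],-1],[[0,0,0],[0,-3,48],-1],[[0,0,0],[0,-3,52],-1],[[0,0,0],[0,-3,55],-1],[[0,0,0],[0,-3,57],-1]])

```text
time: 4.87
position: [505.2, 179.9, 51.4]
eef_rot: [1.0, -0.013, -0.0, -0.0]
force: [0.3, 0.2, -2.3]
width: 51.8
grasp_force: 30.0
```

>>> drive_tool(moves=[[[0,0,0],[0,0,1],-1],[[0,0,0],[0,0,2],-1],[[0,0,0],[0,0,3],-1],[[0,0,0],[0,0,4],-1],[[0,0,0],[0,0,5],-1],[[0,0,0],[0,0,6],-1],[[0,0,0],[0,0,6.5],-1],[[0,0,0],[0,0,6.5],-1]])

```text
time: 5.53
position: [505.2, 179.8, 45.2]
eef_rot: [1.0, -0.014, -0.0, 0.0]
force: [0.3, 0.1, -0.7]
width: 51.8
grasp_force: 30.0
```

>>> drive_tool(moves=[[[0,0,0],[0,0,0.3],-1],[[0,0,0],[0,0,0.6],-1],[[0,0,0],[0,0,0.9],-1],[[0,0,0],[0,0,1.2],-1],[[0,0,0],[0,0,1.5],-1],[[0,0,0],[0,0,1.5],-1],[[0,0,0],[0,0,1.5],-1],[[0,0,0],[0,0,1.5],-1]])

```text
time: 6.2
position: [505.2, 179.9, 43.8]
eef_rot: [1.0, -0.014, 0.0, -0.0]
force: [-0.5, 0.0, -1.5]
width: 51.8
grasp_force: 30.0
```

>>> drive_tool(moves=[[[0,0,0],[0,0,0.4],-1],[[0,0,0],[0,0,0.8],-1],[[0,0,0],[0,0,1.2],-1],[[0,0,0],[0,0,1.6],-1],[[0,0,0],[0,0,2],-1],[[0,0,0],[0,0,2],-1],[[0,0,0],[0,0,2],-1],[[0,0,0],[0,0,2],-1]])

```text
time: 6.87
position: [505.2, 179.9, 41.8]
eef_rot: [1.0, -0.014, 0.0, -0.0]
force: [0.5, -0.2, -2.4]
width: 51.7
grasp_force: 30.0
```

>>> drive_tool(moves=[[[0,0,0],[0,0,0.6],-1],[[0,0,0],[0,0,1.2],-1],[[0,0,0],[0,0,1.8],-1],[[0,0,0],[0,0,2.4],-1],[[0,0,0],[0,0,3],-1],[[0,0,0],[0,0,3.5],-1],[[0,0,0],[0,0,4],-1],[[0,0,0],[0,0,4],-1]])

```text
time: 7.53
position: [505.2, 179.8, 37.7]
eef_rot: [1.0, -0.014, -0.0, 0.0]
force: [-0.5, 1.0, -2.4]
width: 51.8
grasp_force: 30.0
```

>>> drive_tool(moves=[[[0,0,0],[0,0,0.3],-1],[[0,0,0],[0,0,0.6],-1],[[0,0,0],[0,0,0.9],-1],[[0,0,0],[0,0,1.2],-1],[[0,0,0],[0,0,1.5],-1],[[0,0,0],[0,0,1.5],-1],[[0,0,0],[0,0,1.5],-1],[[0,0,0],[0,0,1.5],-1]])

```text
time: 8.2
position: [505.2, 179.8, 36.3]
eef_rot: [1.0, -0.014, 0.0, 0.0]
force: [-0.1, -1.2, -1.7]
width: 51.6
grasp_force: 30.0
```

>>> drive_tool(moves=[[[0,0,0],[0,0,0.3],-1],[[0,0,0],[0,0,0.6],-1],[[0,0,0],[0,0,0.9],-1],[[0,0,0],[0,0,1.2],-1],[[0,0,0],[0,0,1.2],-1],[[0,0,0],[0,0,1.2],-1],[[0,0,0],[0,0,1.2],-1],[[0,0,0],[0,0,1.2],-1]])

```text
time: 8.87
position: [505.3, 179.9, 36.0]
eef_rot: [1.0, -0.014, 0.0, 0.0]
force: [-3.0, -1.3, 8.2]
width: 52.0
grasp_force: 30.0
```

>>> drive_tool(moves=[[[0,0,0],[0,0,-0.4],-1],[[0,0,0],[0,0,-0.4],-0.2],[[0,0,0],[0,0,-0.4],0.4],[[0,0,0],[0,0,-0.4],0.5],[[0,0,0],[0,0,-0.4],0.5],[[0,0,0],[0,0,-0.4],0.5],[[0,0,0],[0,0,-0.4],0.5],[[0,0,0],[0,0,-5],0.5]])

```text
time: 9.53
position: [504.6, 179.6, 39.4]
eef_rot: [1.0, -0.014, -0.001, 0.0]
force: [0.1, 0.2, -0.8]
width: 68.8
grasp_force: 0.0
```

>>> drive_tool(moves=[[[0,0,0],[0,0,-10],0.5],[[0,0,0],[0,0,-30],0.5],[[0,0,0],[0,0,-55],0.5],[[0,0,0],[-5,0,-85],0.5],[[0,0,0],[-30,0,-110],0.5],[[0,0,0],[-60,0,-120],0.5],[[0,0,0],[-75,0,-125],0.5],[[0,0,0],[-80,0,-125],0.5]])

```text
time: 10.2
position: [423.6, 182.6, 167.1]
eef_rot: [1.0, -0.012, 0.001, 0.0]
force: [0.2, -0.7, 0.4]
width: 68.9
grasp_force: 0.0
```

Run:
```python
from h import *
o,im,P,W=wrist();save("w3",im)
print(o["position"],o["force"])
Z=W[...,2];X=W[...,0];Y=W[...,1]
m=(abs(X-503)<56)&(abs(Y-179)<24)&(Z>55)&(Z<90)
print(m.sum(),np.nanpercentile(Z[m],[50,75,90,97]))
im2,d,W2=cloud("top");Z=W2[...,2]
m=(abs(W2[...,0]-503)<62)&(abs(W2[...,1]-179)<27)&(Z>64)&(Z<90);q=W2[m];print(len(q));
if len(q)>20: print(np.percentile(q[:,2],[10,50,90]),cv2.minAreaRect(q[:,:2].astype(np.float32)))
```

```text
[423.62174674 182.56968837 167.14201739] [ 0.23060055 -0.66664005  0.36543527]
8234 [67.27761087 71.87069908 72.49320025 72.99396803]
678
[68.26155888 70.61293788 72.84403502] ((507.24609375, 178.94891357421875), (52.70357894897461, 104.43103790283203), 88.61810302734375)
```

View pics/w3.png

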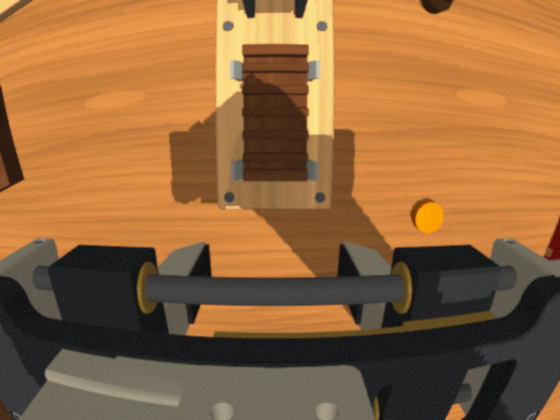

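The block is home: its top reads about 71 mm and the floor is 27 mm. Next I'll go over the clamp to its back with the fingers closed.

>>> drive_tool(moves=[[[0,0,0],[0,0,-30],-1],[[0,0,0],[0,1,-65],-1],[[0,0,0],[15,1,-90],-1],[[0,0,0],[45,1,-95],-1],[[0,0,0],[80,1,-95],-1],[[0,0,0],[118,1,-95],-1],[[0,0,0],[156,1,-95],-1],[[0,0,0],[190,1,-95],-1]])

```text
time: 10.97
position: [618.7, 174.3, 259.1]
eef_rot: [1.0, -0.015, 0.0, 0.0]
force: [0.1, 0.3, 0.3]
width: 20.1
grasp_force: 0.0
```

>>> drive_tool(moves=[[[0,0,0],[25,0,0],-1],[[0,0,0],[40,0,0],-1],[[0,0,0],[45,0,15],-1],[[0,0,0],[45,0,40],-1],[[0,0,0],[45,0,60],-1],[[0,0,0],[45,0,70],-1],[[0,0,0],[45,0,75],-1],[[0,0,0],[45,0,75],-1]])

```text
time: 11.63
position: [659.1, 174.3, 183.2]
eef_rot: [1.0, -0.013, -0.001, 0.0]
force: [-0.5, -0.7, -0.6]
width: 0.5
grasp_force: 0.0
```

Run:
```python
from h import *
o=observe();print(o["position"],o["force"],o["width"],Ro.from_quat(o["eef_rot"]).as_matrix().round(3).tolist())
im,d=get_image("scene");save("s2",cv2.resize(im[100:360,240:500],None,fx=2.2,fy=2.2))
```

```text
[659.13173177 174.29105605 183.21054016] [-0.47766897 -0.73136831 -0.62682245] 0.4634068724151087 [[1.0, -0.027, -0.003], [-0.027, -1.0, -0.001], [-0.003, 0.001, -1.0]]
```

View pics/s2.png

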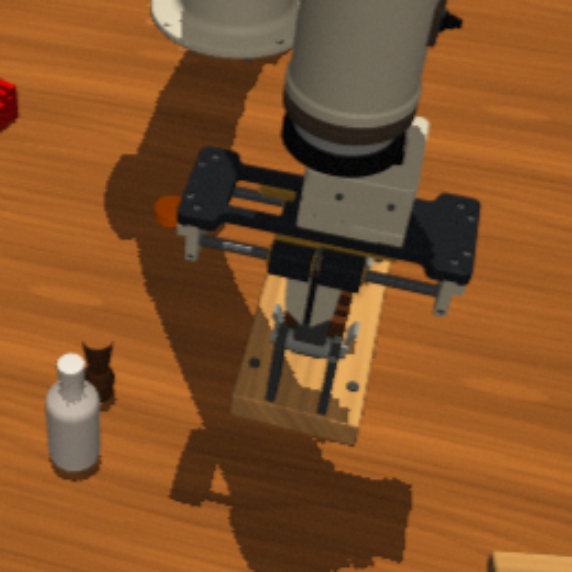

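>>> drive_tool(moves=[[[0,0,0],[-18,0,-2],-1],[[0,0,0],[-32,0,-4],-1],[[0,0,0],[-44,0,-4],-1],[[0,0,0],[-56,0,-3],-1],[[0,0,0],[-67,0,-2],-1],[[0,0,0],[-79,0,2],-1],[[0,0,0],[-91,0,6.6],-1],[[0,0,0],[-102,0,13],-1]])

```text
time: 12.35
position: [560.3, 178.2, 175.3]
eef_rot: [1.0, -0.014, 0.003, -0.001]
force: [0.6, 0.1, 2.9]
width: 0.7
grasp_force: 1.2
```

>>> drive_tool(moves=[[[0,0,0],[-11,0,8],-1],[[0,0,0],[-20,0,17.5],-1],[[0,0,0],[-28,0,28],-1],[[0,0,0],[-35,0,40],-1],[[0,0,0],[-39,0,50],-1],[[0,0,0],[-41,0,57],-1],[[0,0,0],[-42.5,0,62],-1],[[0,0,0],[-43,0,65],-1]])

```text
time: 13.02
position: [515.5, 178.9, 107.0]
eef_rot: [1.0, -0.014, 0.0, -0.0]
force: [-0.6, 0.3, 1.5]
width: 0.2
grasp_force: 0.7
```

Now slowly down until the pad meets the block.

>>> drive_tool(moves=[[[0,0,0],[0,0,1.5],-1],[[0,0,0],[-0.5,0,3],-1],[[0,0,0],[-0.5,0,4.5],-1],[[0,0,0],[-1,0,6],-1],[[0,0,0],[-1,0,7.5],-1],[[0,0,0],[-1,0,9],-1],[[0,0,0],[-1,0,9],-1],[[0,0,0],[-1,0,9],-1]])

```text
time: 13.68
position: [514.1, 178.4, 98.0]
eef_rot: [1.0, -0.014, -0.0, 0.0]
force: [-0.0, -0.6, -0.2]
width: 0.2
grasp_force: 0.0
```

>>> drive_tool(moves=[[[0,0,0],[0,0,0.5],-1],[[0,0,0],[0,0,1],-1],[[0,0,0],[0,0,1.5],-1],[[0,0,0],[0,0,2],-1],[[0,0,0],[0,0,2.5],-1],[[0,0,0],[0,0,3],-1],[[0,0,0],[0,0,3],-1],[[0,0,0],[0,0,3],-1]])

```text
time: 14.35
position: [514.3, 178.6, 95.1]
eef_rot: [1.0, -0.014, 0.0, -0.0]
force: [-0.4, -0.1, -0.2]
width: 0.0
grasp_force: 0.0
```

>>> drive_tool(moves=[[[0,0,0],[0,0,0.4],-1],[[0,0,0],[0,0,0.8],-1],[[0,0,0],[0,0,1.2],-1],[[0,0,0],[0,0,1.6],-1],[[0,0,0],[0,0,2],-1],[[0,0,0],[0,0,2],-1],[[0,0,0],[0,0,2],-1],[[0,0,0],[0,0,2],-1]])

```text
time: 15.02
position: [514.2, 178.6, 93.1]
eef_rot: [1.0, -0.014, 0.0, -0.0]
force: [0.4, -0.4, -0.2]
width: 0.5
grasp_force: 0.1
```

>>> drive_tool(moves=[[[0,0,0],[0,0,0.3],-1],[[0,0,0],[0,0,0.6],-1],[[0,0,0],[0,0,0.9],-1],[[0,0,0],[0,0,1.2],-1],[[0,0,0],[0,0,1.5],-1],[[0,0,0],[0,0,1.5],-1],[[0,0,0],[0,0,1.5],-1],[[0,0,0],[0,0,1.5],-1]])

```text
time: 15.68
position: [514.3, 178.7, 92.9]
eef_rot: [1.0, -0.014, 0.0, 0.0]
force: [-4.0, -0.4, 11.8]
width: 0.4
grasp_force: 6.4
```

Run:
```python
from h import *
o=observe();print(o["position"],o["force"])
im,d=get_image("scene");save("s3",cv2.resize(im[180:320,320:460],None,fx=4,fy=4))
o,w,P,W=wrist()
for n in ("scene",):
    im,d,W=cloud(n)
q=W.reshape(-1,3);l=179.5-.027*(q[:,0]-503)
for x in range(465,600,6):
    s=q[(abs(q[:,0]-x)<3)&(abs(q[:,1]-l)<30)&(q[:,2]<150)]
    print(x,len(s),np.percentile(s[:,2],[50,90]).round(1) if len(s)>2 else '')
```

```text
[514.27655508 178.65053421  92.92430779] [-4.04647086 -0.42603962 11.77504788]
465 11 [28.8 40.9]
471 30 [64.5 68.6]
477 16 [93.2 95.6]
483 68 [89.  95.3]
489 71 [66.1 86.4]
495 6 [27.6 28.2]
501 26 [70.2 75.2]
507 69 [66.1 71.6]
513 19 [ 66.  139.8]
519 49 [ 92.3 128.5]
525 400 [113.3 136.1]
531 36 [93.3 94.7]
537 57 [90.7 94.1]
543 83 [71.  93.9]
549 53 [92.1 95. ]
555 92 [71.6 94.1]
561 95 [68. 94.]
567 82 [29.6 94.5]
573 79 [28.5 94. ]
579 91 [29.1 94.5]
585 92 [28.6 94.4]
591 83 [29.  94.7]
597 102 [28.7 96.8]
```

View pics/s3.png

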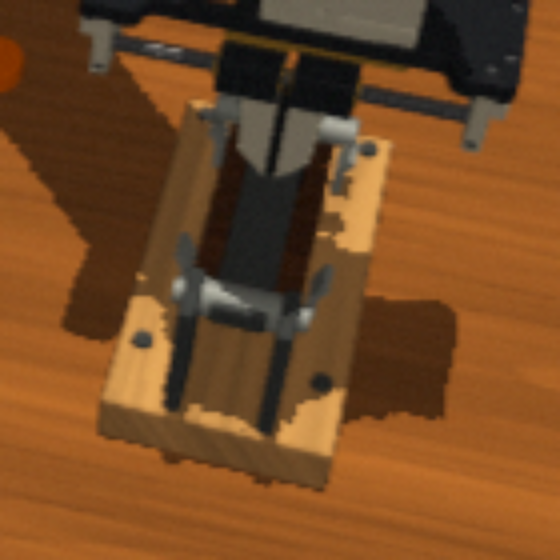

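The clamp is level over the block, with the fingertip at (270,165), and it meets a firm stop at 12 N. I'll let go and retreat straight up.

>>> drive_tool(moves=[[[0,0,0],[0,0,-2],-1],[[0,0,0],[0,0,-8],-1],[[0,0,0],[0,0,-25],-1],[[0,0,0],[0,0,-50],-1],[[0,0,0],[-10,0,-75],-1],[[0,0,0],[-30,0,-95],-1],[[0,0,0],[-60,0,-105],-1],[[0,0,0],[-90,0,-105],-1]])

```text
time: 16.5
position: [425.3, 182.1, 199.1]
eef_rot: [1.0, -0.014, 0.002, -0.001]
force: [-0.7, 0.4, 0.6]
width: 0.2
grasp_force: 0.0
```

>>> drive_tool(moves=[[[0,0,0],[-20,0,-5],-1],[[0,0,0],[-28,0,-5],-1],[[0,0,0],[-30,0,-5],-1],[[0,0,0],[-30,0,-5],-1],[[0,0,0],[-30,0,-5],-1],[[0,0,0],[-30,0,-5],-1],[[0,0,0],[-30,0,-5],-1],[[0,0,0],[-30,0,-5],-1]])

```text
time: 17.17
position: [394.7, 181.9, 201.3]
eef_rot: [1.0, -0.014, -0.0, -0.0]
force: [0.1, 0.1, 0.2]
width: 0.2
grasp_force: 0.0
```

Run:
```python
from h import *
o,im,P,W=wrist();save("w4",im);print(o["position"],o["force"])
im,d,W=cloud("scene");q=W.reshape(-1,3);l=179.5-.027*(q[:,0]-503)
for x in range(471,600,10):
    s=q[(abs(q[:,0]-x)<5)&(abs(q[:,1]-l)<11)&(q[:,2]<130)]
    print(x,len(s),np.percentile(s[:,2],[50,90]).round(1) if len(s)>2 else '')
```

```text
[394.72855843 181.87674306 201.33655586] [0.14746777 0.14502893 0.16788836]
471 8 [93.5 95.2]
481 44 [94.1 96.2]
491 43 [93.2 94.8]
501 41 [93.1 94.8]
511 40 [93.8 95.3]
521 44 [93.4 94.9]
531 44 [93.6 95.2]
541 43 [93.8 95. ]
551 52 [93.7 95.1]
561 51 [93.4 94.7]
571 90 [60.6 94.4]
581 99 [91.2 94.7]
591 95 [91.5 94.8]
```

View pics/w4.png

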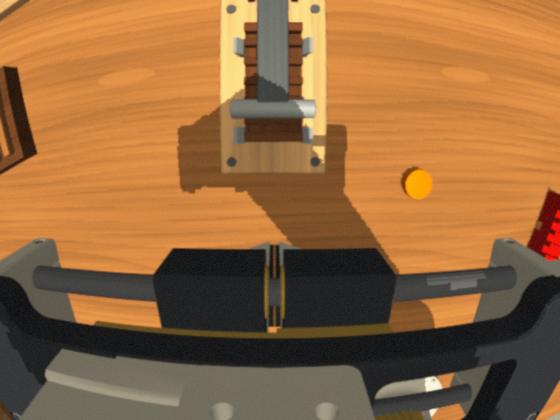

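The clamp lies level (bar at (273,108)) over the seated block, and the robot is clear of everything.

```bash
python3 -c "
from rig import *
print(sign_off())"
```

```text
the job is handed in; nothing more can be done
None
```

The block went fully home over the key on the first lowering, so no shifting was needed; the clamp is shut level with its pad on the block, the robot is clear, and the job was handed in at about 17 s.

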